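# Set out the outfitter's gated shelf

## Robot

A 6-joint arm with a two-finger parallel gripper is mounted at the origin on the work surface. World frame = base frame: x ahead of the robot, y to its left, z up, the work surface at z = 0. Lengths are in mm, angles in rad, forces in N, time in s.
With the tool pointing down it reaches from about 350 to 775 mm from the base axis. Payload 7.3 kg.
Tool frame: the origin (TCP) lies midway between the tips of the shut fingers; the grasp point (between the pads) lies 19 mm behind it; z points along the fingers, y is the line along which they close (so a half turn about z gives the same grasp; the last joint's range is limited). The gripper opens to 92 mm and grips with 3 to 60 N. Pads are 19 mm wide; open, the fingers measure 130 mm over their backs; the gripper's body (75 mm by 190 mm) begins 47 mm behind the grasp point.
Start: joints at [-1.36, 0.342, 1.524, -0, 1.275, -0.146], TCP at [183.394, -491.947, 226.741] pointing down, gripper open.
Joint ranges: [-2.53, 2.53], [-0.77, 2.02], [0.04, 2.7], [-1, 4.14], [0.28, 2.66], [-3.11, 3.11]. Speed limits (rad/s): [2.57, 2.57, 3.14, 3.14, 3.14, 3.14].

## Interface

Orientations are given as [roll, pitch, yaw] about the fixed x, y, z axes, in that order (R = Rz(yaw) Ry(pitch) Rx(roll)).
In Python, from plant import * gives the robot as it stands.
- The arm moves only by the tool step_arm, never from a script. Its argument "deltas" is one flat list of numbers, 5 for each row, row after row: the shift along the world's x, y, z in mm, then the turn about the world's z in degrees, then the finger opening in mm, from 0 to 91.8. In form: [tx, ty, tz, turn, gripper, tx, ty, tz, turn, gripper, ...]. A call has exactly 10 rows; each row shifts and turns the commanded pose from where the row before left it; what a row does not reach is not made up. A row lasts 1/8 s, in which the tool goes at most 62.5 mm and 10.7 degrees, less where a joint would pass 70% of its speed; a pose out of reach is approached as far as the arm can. A call is refused whole if a number of a shift passes 62.5 or a number of a turn 10.7, either way. A call with a gripper value outside its range is refused whole. The fingers move at their own pace and stop on an object; the grip force is fixed at half the most. Time passes only in rows, so rows that do not move let the fingers close, or fill a call up. It gives the time, the measured TCP pose, the force, the opening and the grip force at its end, in the units of the state.
- get_obs(): the state, without advancing time (a new reading comes with each control period).
- capture(name): name is "scene" or "top" or "wrist"; returns the picture (384x512x3 uint8, red, green, blue); there is no depth.
- camera_params(name): a dict with "mtx" (3x3 intrinsics, pixels), "k1" (the pictures are not rectified: a ray, as slopes to the right and down, at radius r is drawn at 1 + k1 r^2 times it, then the intrinsics apply), "rvec" (rotation vector, rad) and "tvec" (3), from world to camera coordinates, as OpenCV has them. Camera axes: x right, y down, z forward; pixel columns grow to the right and rows downward; lengths in mm; the calibration is good to about 2 mm. A picture is of the moment at which its call begins: read the wrist's pose just before it. camera_params takes no time and is no camera call; for the wrist camera it gives the pose at the moment of the call.
- close_job(): hands the job in; it is judged then, once.
The state is a dict: "time": time; "joint_positions": joint angles; "dq": joint speeds; "tau": joint torques, N m; "tool_pos": TCP position; "tcp_rot": TCP orientation; "contact_force": force on the tool from outside, world axes, zero at the start; "moment": the same for the moment, N m; "grip_width": finger opening in mm; "finger_force": force on a finger pad.
Only numpy, scipy, OpenCV 4.12 (cv2) and the standard library are available. Lean on these libraries where they do the work, as an engineer would, in place of code of your own. Each camera call takes 0.05 s, during which the arm holds its last target. There are 200 camera calls.

## Task

Set out the gated pine shelf board: lay the pear carabiner (the larger, tapering one) flat and centred on top of the square wooden riser, and stand the copper rivet setter upright on the board midway between the riser and the round tin. Lay the white grit stone flat on the board straight in front of the tin (the gate side of the board is its front), midway between the tin and the gate, its length along the gate, and rest the green chock flat on top of the stone with its head at the stone's centre. Let go of everything at the end.

Things in the scene. Friction and masses are not known exactly. Their poses are not given: they have to be found in the camera images.
- shelf: Fixed pine board on the table, 280 mm deep (x) by 360 mm wide (y), 18 mm thick; origin at the centre of its underside, z up. Its front is its -x edge, along which runs a low wooden gate: inner face at x = -121 mm (end posts at y = +-172 mm reach -120), top 52 mm above the table. Riser and tin stand on its back half, one left, one right, either way round. Its place and yaw vary.
- riser: Dark wooden square block, 80 x 80 mm and 24 mm high, fixed on the board and square to it (its axes parallel to the board's). Origin at the centre of its underside; its top is at z = 24 mm in its frame.
- tin: Round lidded steel tin, 60 mm in diameter and 40 mm high, fixed on the board. Origin at the centre of its underside; its axes are parallel to the board's. Riser and tin centres are 200 to 221 mm apart.
- pear: Steel pear-shaped carabiner lying flat, loose: a closed ring of round 12 mm bar, open inside, 95 mm long (x, wide end +x), 65 mm wide at most, 12 mm thick (sleeve 14), 100 g. Origin at the middle of its outline, on its underside; there it is 59 mm wide over the outside (y), sides tapering 7 degrees each: grasp across there. A smaller oval steel carabiner (74 x 34 mm) is not wanted.
- stone: Bone-white ceramic grit stone, a slab 90 mm long (its x), 45 mm wide (its y), 22 mm thick, lying flat and loose on the table. Origin at the centre of its underside. About 200 g.
- chock: Green aluminium climbing chock lying flat, loose, 50 g: a head 31 mm long (x -15 to +16 mm), 26 mm wide (y; 29 at its +x lip), 20 mm high, and a thin stiff steel stem leaving it towards -x, 10 mm up, with a small eye ending 65 mm from the origin. It rests on the head alone, the stem hangs clear. Origin at the underside, under the centre of the head. Grasp the head across its y.
- setter: Copper rivet setter standing upright and loose on the table, round, 86 mm high: a foot 30 mm in diameter and 14 mm high, a straight shank 18 mm in diameter from 22 to 72 mm up, a 24 mm head at the top. Origin at the centre of its underside, z up along its axis; its yaw has no meaning. Grasp the shank about 50 mm up. About 150 g.
Things that resemble listed ones, but are neither listed nor needed, are in the scene too. What is shaped like the stone but blue, pink or purple is not meant.

How it is judged (in metres and radians):
At the end, for the whole second after the job is handed in: Pear flat on the riser, within 15 mm of centre; setter upright on the board within about 11 mm of midway between riser and tin; stone flat, within 14 mm of midway from tin to gate, straight in front of the tin, along the gate; chock flat on the stone, head within 12 mm of its centre; all at rest (horizontal distance between pear and riser below 0.015 m and z of pear in the frame of riser between 0.018 and 0.03 m and angle between each of pear, chock's own z axis and vertical below 0.15 rad and y of stone in the frame of tin between -0.015 and 0.015 m and x of stone in the frame of shelf between -0.067 and -0.026 m and z of stone in the frame of shelf between 0.012 and 0.024 m and angle between each of stone, setter's own z axis and vertical below 0.1 rad and angle between the x axis of stone and the y axis of shelf, either way round below 0.25 rad and x of chock in the frame of stone between -0.012 and 0.012 m and y of chock in the frame of stone between -0.012 and 0.012 m and z of chock in the frame of stone between 0.016 and 0.028 m and horizontal distance between setter and riser below 0.122 m and horizontal distance between setter and tin below 0.122 m and x of setter in the frame of riser between -0.024 and 0.024 m and x of setter in the frame of tin between -0.024 and 0.024 m and z of setter in the frame of shelf between 0.012 and 0.024 m and linear speed of each of pear, stone, chock, setter below 0.02 m/s and angular speed of each of pear, stone, chock, setter below 0.3 rad/s); the robot touches nothing.
It also fails if it takes over 120 s, if anything falls off the work surface, if the arm or the gripper's body presses on something with over 40 N, if the wrist force passes 120 N, or if a joint passes its speed limit or range.

## Working session

There is one attempt and no reset: what is moved stays moved. The work goes in short steps, Python scripts to look and compute and a tool call to move; the robot and the scene stay as the last step left them, time stands still between calls to the robot, and variables do not carry over. Pictures are saved under pics/ and viewed, at most 17 in all, crops included, and the job is handed in when it is done.

Besides the shell and the picture viewer there is one more tool, called after "Emit:" as a command line: name --argument value ..., lists and objects as JSON in quotes. step_arm: Moves the arm, as the interface text tells. Its arguments: {"type":"object","properties":{"deltas":{"type":"array","items":{"type":"number"}}},"required":["deltas"]}

```bash
ls; mkdir -p pics
cat > h.py <<'E'
from plant import *
import numpy as np, cv2
def ray(cam,uv,z,p=None):
    p=p or camera_params(cam); K=np.array(p["mtx"],float)
    uv=np.atleast_2d(np.array(uv,float)); d=np.c_[(uv[:,0]-K[0,2])/K[0,0],(uv[:,1]-K[1,2])/K[1,1]]
    x=d.copy()
    for _ in range(20): x=d/(1+p["k1"]*(x**2).sum(1,keepdims=True))
    R=cv2.Rodrigues(np.array(p["rvec"],float))[0]; t=np.array(p["tvec"],float).ravel()
    c=-R.T@t; w=np.c_[x,np.ones(len(x))]@R
    return c+w*((z-c[2])/w[:,2])[:,None]
def proj(cam,X,p=None):
    p=p or camera_params(cam); K=np.array(p["mtx"],float)
    R=cv2.Rodrigues(np.array(p["rvec"],float))[0]; t=np.array(p["tvec"],float).ravel()
    c=np.atleast_2d(X)@R.T+t; s=c[:,:2]/c[:,2:]; s=s*(1+p["k1"]*(s**2).sum(1,keepdims=True))
    return s*[K[0,0],K[1,1]]+[K[0,2],K[1,2]]
E
python3 - <<'E'
from h import *
for n in("scene","top"):
    im=capture(n); cv2.imwrite(f"pics/{n}0.png",cv2.resize(im[:,:,::-1],(800,600),interpolation=cv2.INTER_CUBIC)); cv2.imwrite(f"{n}0_raw.png",im[:,:,::-1])
    p=camera_params(n);R=cv2.Rodrigues(np.array(p["rvec"],float))[0];print(n,-R.T@np.array(p["tvec"]).ravel(),p["mtx"],p["k1"])
print(get_obs())
E
```

```text
pics
scene [ 916.9709362  -359.46931816  885.33608554] [[371.41928329   0.         255.50892273]
 [  0.         371.41928329 192.80768706]
 [  0.           0.           1.        ]] 0.021230788263382483
top [ 157.90860089  -71.55244808 1467.30709461] [[494.7725865    0.         256.49932287]
 [  0.         494.7725865  182.85351808]
 [  0.           0.           1.        ]] -0.02604229720082163
{'time': 0.1, 'joint_positions': array([-1.36000078e+00,  3.42632287e-01,  1.52487858e+00, -5.29795401e-06,
        1.27539677e+00, -1.46018399e-01]), 'dq': array([ 0.00131907, -0.00077293, -0.00296771,  0.00147558,  0.00150319,
       -0.0001807 ]), 'tau': array([ 1.20794029e-03, -4.32006168e+01, -2.44693261e+01,  7.19347713e-02,
        5.25861117e-02, -5.05601849e-05]), 'tool_pos': array([ 183.31539853, -491.59009682,  226.14021176]), 'tcp_rot': array([-3.14029093e+00, -1.86317647e-04,  3.56815371e-01]), 'contact_force': array([ 0.17711333, -0.61583974, -0.24341064]), 'moment': array([0.02080874, 0.04016731, 0.04872676]), 'finger_force': 0.0, 'grip_width': 91.90052931602523}
```

View pics/top0.png

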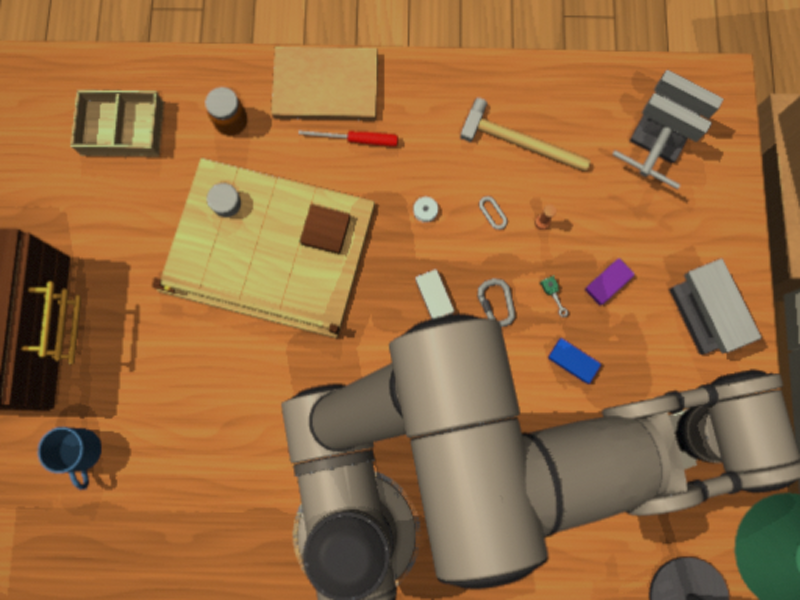

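View pics/scene0.png

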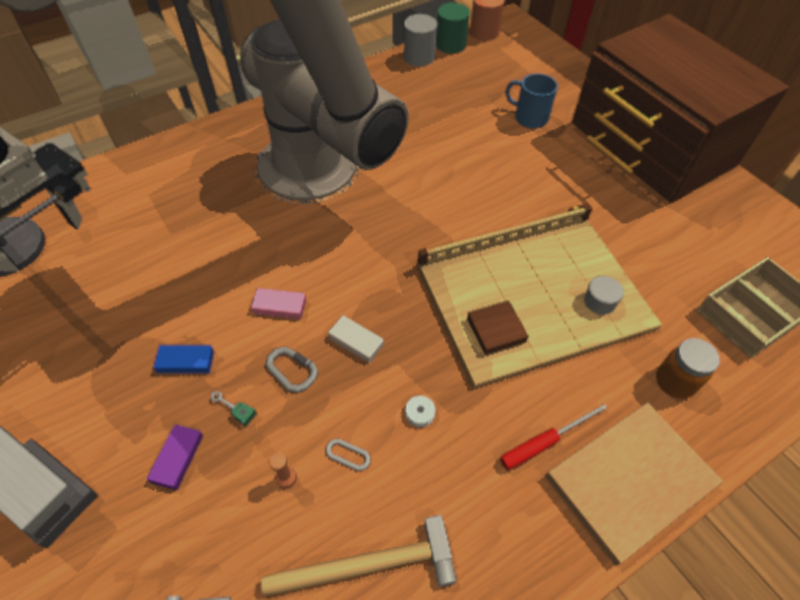

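The top view has x up and y left, and both views are 1.5625x enlarged. In the top view (800x600 pixels):
- **Board:** corners about (203,160), (376,203), (340,335), (160,288), with the gate along the lower edge. The tin on it is at (223,198) and the riser at (326,228).
- **Stone:** the white slab at (434,295). The blue (575,361), purple (610,282) and pink slabs are not meant, nor is the white round at (425,208).
- **Carabiners:** (496,302) is larger and tapering, so it is the pear. (493,212) is the small oval.
- **Setter:** (545,218). **Chock:** green, at (552,290).

Next I'll get rough positions and a confirming crop.

Run:
```python
from h import *
s=1.5625
g=lambda c,uv,z: ray(c,np.array(uv)/s-0.0,z)[:,:2].round(0).tolist()
print("board top",g("top",[(203,160),(376,203)],18))
print("tin top",g("top",[(223,196)],58), g("scene",[(604,289)],58))
print("riser top",g("top",[(326,228)],42),g("scene",[(497,324)],42))
print("stone",g("scene",[(356,334)],22),g("top",[(434,295)],22))
print("pear",g("scene",[(291,370)],6),g("top",[(496,302)],6))
print("chock",g("scene",[(243,412)],15),g("top",[(551,286)],15))
print("setter",g("scene",[(287,478)],5),g("top",[(544,221)],5))
im=cv2.imread("scene0_raw.png"); c=im[180:320,90:280]; cv2.imwrite("pics/crop1.png",cv2.resize(c,(800,590),interpolation=cv2.INTER_CUBIC))
```

```text
board top [[705.0, 326.0], [623.0, -20.0]]
tin top [[618.0, 271.0]] [[617.0, 269.0]]
riser top [[563.0, 74.0]] [[567.0, 74.0]]
stone [[443.0, -134.0]] [[441.0, -135.0]]
pear [[437.0, -259.0]] [[433.0, -255.0]]
chock [[468.0, -358.0]] [[465.0, -360.0]]
setter [[597.0, -347.0]] [[597.0, -351.0]]
```

View pics/crop1.png

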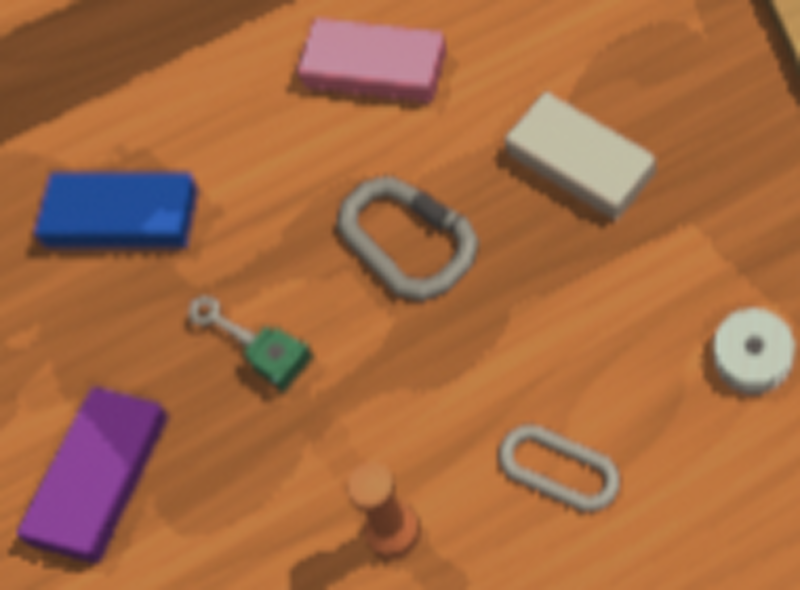

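The enlarged crop confirms it. The pear with its dark sleeve is at (408,240), the white stone at (580,155), the green chock at (275,355) with its stem running up-left, and the setter at (385,515). The oval at (558,468) is the one not wanted. I'll move over the group for a close wrist view.

Emit:
step_arm --deltas '[27,23,12,0,91.8,27,23,12,0,91.8,27,23,12,0,91.8,27,23,12,0,91.8,27,23,12,0,91.8,27,23,12,0,91.8,27,23,12,0,91.8,27,23,12,0,91.8,27,23,12,0,91.8,0,0,0,0,91.8]'

```text
time: 1.35
tool_pos: [427.8, -283.6, 335.1]
tcp_rot: [3.141, -0.001, 0.36]
contact_force: [-0.2, -0.8, 0.2]
grip_width: 92.0
finger_force: 0.0
```

Run:
```python
from h import *
import pickle
o=get_obs();print(o["tool_pos"],o["tcp_rot"])
p=camera_params("wrist"); im=capture("wrist"); t=capture("top"); cv2.imwrite("w1_raw.png",im[:,:,::-1]);cv2.imwrite("t1_raw.png",t[:,:,::-1]);pickle.dump(p,open("w1.pkl","wb"))
cv2.imwrite("pics/w1.png",cv2.resize(im[:,:,::-1],(800,600)))
R=cv2.Rodrigues(np.array(p["rvec"],float))[0];print(-R.T@np.array(p["tvec"]).ravel(),R)
```

```text
[ 427.83464634 -283.64668151  335.14476129] [ 3.14083538e+00 -7.84941400e-04  3.60086796e-01]
[ 495.41289385 -258.0869987   493.85559474] [[ 3.51733334e-01 -9.36100173e-01  3.56850782e-04]
 [-9.02636839e-01 -3.39058647e-01  2.65115014e-01]
 [-2.48053217e-01 -9.35718943e-02 -9.64216730e-01]]
```

View pics/w1.png

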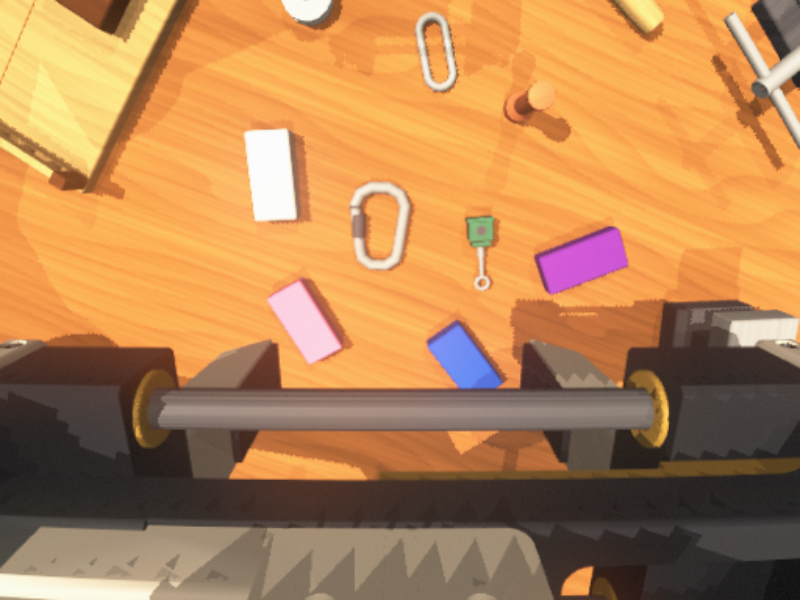

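The wrist view shows everything in the clear. The stone is at (272,175), the pear at (381,226) with its wide end up, the chock head at (480,231) with its stem down, and the setter foot at (516,107). I'll segment these now, and take the board from the top view.

```bash
cat > seg.py <<'E'
from h import *
def blob(mask,roi):
    m=np.zeros_like(mask); x0,y0,x1,y1=roi; m[y0:y1,x0:x1]=mask[y0:y1,x0:x1]
    c=max(cv2.findContours(m,cv2.RETR_EXTERNAL,cv2.CHAIN_APPROX_NONE)[0],key=cv2.contourArea)
    return c[:,0,:].astype(float)
def rect(xy):
    (c,(w,h),_),b=cv2.minAreaRect(xy.astype(np.float32)),None
    b=cv2.boxPoints(cv2.minAreaRect(xy.astype(np.float32))); e=[b[1]-b[0],b[2]-b[1]]; e=max(e,key=np.linalg.norm)
    return np.round(c,1),sorted([round(w,1),round(h,1)]),round(np.degrees(np.arctan2(e[1],e[0]))%180,1)
E
python3 - <<'E'
from seg import *
import pickle
p=pickle.load(open("w1.pkl","rb")); im=cv2.imread("w1_raw.png"); hsv=cv2.cvtColor(im,cv2.COLOR_BGR2HSV); H,S,V=cv2.split(hsv)
s=1.5625; roi=lambda a:[int(v/s) for v in a]
w=ray("w",[[256,192]],0,p);
st=blob(((S<60)&(V>200)).astype(np.uint8),roi([235,115,315,235])); print("stone",rect(ray("w",st,22,p)[:,:2]))
pe=blob((S<110).astype(np.uint8),roi([335,170,425,285])); xy=ray("w",pe,6,p)[:,:2]; print("pear",rect(xy))
h=cv2.convexHull(xy.astype(np.float32)); M=cv2.moments(h); print(" hull centroid",M["m10"]/M["m00"],M["m01"]/M["m00"],cv2.minAreaRect(h))
gm=((H>40)&(H<90)&(S>60)).astype(np.uint8); ch=blob(gm,roi([455,200,505,260])); print("chock",rect(ray("w",ch,15,p)[:,:2]), ray("w",[[481/s,283/s]],10,p)[:,:2])
cm=((H<14)&(S>60)).astype(np.uint8); print("setter foot",ray("w",[[516/s,107/s]],7,p)[:,:2],"head",ray("w",[[542/s,95/s]],86,p)[:,:2])
t=cv2.imread("t1_raw.png"); tp=camera_params("top"); Ht,St,Vt=cv2.split(cv2.cvtColor(t,cv2.COLOR_BGR2HSV))
r=roi
tin=blob((St<60).astype(np.uint8),r([195,170,250,225])); print("tin",rect(ray("top",tin,58,tp)[:,:2]))
ri=blob((Vt<110).astype(np.uint8),r([290,190,356,262])); print("riser",rect(ray("top",ri,42,tp)[:,:2]))
c1=t[r([150,140,390,345])[1]:r([150,140,390,345])[3],96:250]
a=cv2.resize(c1,None,fx=4,fy=4,interpolation=cv2.INTER_CUBIC)
b=cv2.resize(im[60:200,140:370],None,fx=3.2,fy=3.2)[:, :]
cv2.imwrite("pics/c2.png",a); print(a.shape,c1.shape)
E
```

```text
stone (array([ 445.7, -136.2]), [43.6, 88.7], np.float32(23.0))
pear (array([ 433.9, -257.8]), [63.1, 93.7], np.float32(19.0))
 hull centroid 435.04260210380585 -256.6975523494569 ((433.9034729003906, -257.80548095703125), (93.74602508544922, 63.057743072509766), 19.028499603271484)
chock (array([ 467. , -358.4]), [26.3, 29.8], np.float32(20.8)) [[ 415.12204239 -383.74249246]]
setter foot [[ 595.72631355 -345.78853138]] head [[ 596.18205568 -348.23721492]]
tin (array([612.1, 271.3]), [58.1, 59.3], np.float32(1.1))
riser (array([558.8,  72.3]), [76.7, 88.0], np.float32(77.4))
(524, 616, 3) (131, 154, 3)
```

View pics/c2.png

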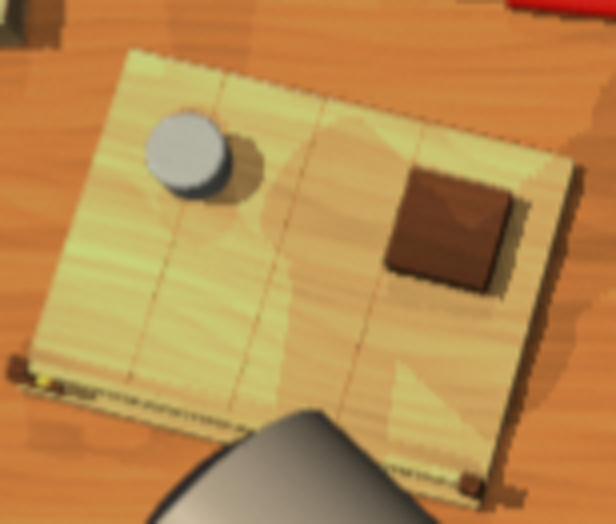

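The crop shows the tin top at (187,153), the riser at (450,230) and the gate along the lower edge. Distances check out. The stone goes first.

Emit:
step_arm --deltas '[4.5,37,-50,1,91.8,4.5,37,-50,1,91.8,4.5,37,-50,0.4,91.8,4.5,36.4,-50,0,91.8,0,0,-50,0,91.8,0,0,-30,0,91.8,0,0,0,0,91.8,0,0,0,0,91.8,0,0,0,0,91.8,0,0,0,0,91.8]'

```text
time: 2.7
tool_pos: [444.9, -138.0, 55.8]
tcp_rot: [3.14, -0.001, 0.398]
contact_force: [0.2, 0.6, -0.7]
grip_width: 91.9
finger_force: 0.0
```

```bash
python3 -c "
from h import *
o=get_obs();print(o['tool_pos'],np.degrees(o['tcp_rot']))"
```

```text
[ 444.91815177 -137.96168701   55.75652294] [ 1.79901903e+02 -7.71576951e-02  2.28323217e+01]
```

Emit:
step_arm --deltas '[1,1.5,-25,0,91.8,0,0,-20,0,91.8,0,0,-5,0,91.8,0,0,0,0,20,0,0,0,0,20,0,0,0,0,20,0,0,0,0,20,0,0,0,0,20,0,0,0,0,20,0,0,0,0,20]'

```text
time: 3.95
tool_pos: [445.5, -136.1, 4.9]
tcp_rot: [3.141, -0.0, 0.399]
contact_force: [-0.6, 0.4, 2.2]
grip_width: 44.7
finger_force: 30.0
```

Emit:
step_arm --deltas '[0,0,40,0,20,0,0,50,0,20,10,34,40,9,20,10,34,40,9,20,10,34,40,9,20,10,34,40,9,20,10,34,35,9,20,10,34,30,9,20,12,36,30,0,20,13,36,0,0,20]'

```text
time: 5.2
tool_pos: [531.2, 141.3, 351.8]
tcp_rot: [3.138, -0.001, 1.341]
contact_force: [1.0, 0.4, -2.8]
grip_width: 44.6
finger_force: 30.0
```

Run:
```python
from h import *
import pickle
o=get_obs();print(o["tool_pos"],np.degrees(o["tcp_rot"]),o["dq"].round(3))
p=camera_params("wrist"); im=capture("wrist"); cv2.imwrite("w2_raw.png",im[:,:,::-1]);pickle.dump(p,open("w2.pkl","wb"))
cv2.imwrite("pics/w2.png",cv2.resize(im[:,:,::-1],(800,600)))
```

```text
[531.17858604 141.28950235 351.81341033] [ 1.79788217e+02 -7.43480511e-02  7.68483759e+01] [ 0.519  0.368 -0.421 -0.001  0.111  0.519]
```

View pics/w2.png

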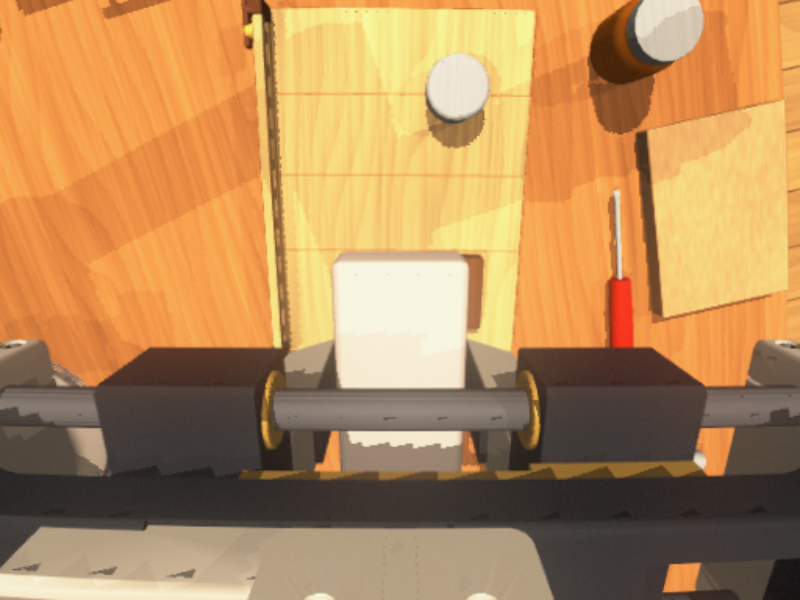

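The wrist view over the board shows the tin top at (458,87), the board's back-left corner at (534,10), its back edge running to (513,347), and the gate on the left. I'll fit the board frame from edges and corners.

Run:
```python
from seg import *
import pickle
p=pickle.load(open("w2.pkl","rb")); im=cv2.imread("w2_raw.png"); H,S,V=cv2.split(cv2.cvtColor(im,cv2.COLOR_BGR2HSV)); s=1.5625
roi=lambda a:[int(v/s) for v in a]
# back edge: board is yellower (H greater) than table
print(H[60,325:350],H[150,320:350])
pts=[]
for r in range(15,215,4):
    row=H[r,300:350].astype(int)
    g=row[:-3]-row[3:]; k=np.argmax(g); pts.append((300+k+1.5,r))
pts=np.array(pts); f=np.polyfit(pts[:,1],pts[:,0],1)
for _ in range(3):
    e=abs(np.polyval(f,pts[:,1])-pts[:,0]); pts=pts[e<2.5]; f=np.polyfit(pts[:,1],pts[:,0],1)
print(len(pts),f)
vv=np.array([8,215.]); E=ray("w",np.c_[np.polyval(f,vv),vv],18,p)[:,:2]; d=E[0]-E[1]; yaw=np.degrees(np.arctan2(d[1],d[0])); print("y axis dir",yaw,E)
tin=blob(((S<60)&(V>150)).astype(np.uint8),roi([415,45,500,130])); c,sz,_=rect(ray("w",tin,58,p)[:,:2]); print("tin",c,sz)
C=ray("w",[[534/s,10.5/s]],18,p)[0,:2]
cy=np.radians(yaw); ey=np.array([np.cos(cy),np.sin(cy)]); ex=np.array([np.sin(cy),-np.cos(cy)])
o=C-140*ex-180*ey; print("shelf from corner",o,"corner",C)
tl=np.array([(c-o)@ex,(c-o)@ey]); r=np.array([558.8,72.3]); print("tin in shelf",tl,"riser",(r-o)@ex,(r-o)@ey)
g=ray("w",np.array([(268,150),(276,300)])/s,52,p)[:,:2]; print("gate top inner in shelf",(g-o)@ex)
sx=(-121+tl[0]-30)/2; print("stone target shelf x",sx, "world",o+sx*ex+tl[1]*ey)
g2=ray("w",np.array([(280,93),(525,98),(286,250),(518,250)])/s,18,p)[:,:2]; print("grooves",[( (q-o)@ex,(q-o)@ey) for q in g2])
```

```text
[19 18 19 22 23 23 22 22 23 23 23 24 22 20 14 12 12 13 12 12 13 12 12 12
 12] [27 27 27 27 27 25 24 25 26 25 23 24 21 14 14 15 16 16 16 16 16 15 15 17
 17 16 16 16 15 15]
50 [-6.77310924e-02  3.42073613e+02]
y axis dir 76.53324956129873 [[712.02484691 329.30828005]
 [633.54477381   1.57752114]]
tin [618.4 273.4] [56.8, 57.2]
shelf from corner [534.60765587 188.56437818] corner [712.67697583 331.01197307]
tin in shelf [ 61.73188455 102.01673439] riser 50.6029509684292 -107.43377728055036
gate top inner in shelf [-119.20361736 -121.0666099 ]
stone target shelf x -44.634057724524986 world [514.95856502 298.17061172]
grooves [(np.float64(-112.90012120352746), np.float64(101.99760110073802)), (np.float64(136.25116753424197), np.float64(98.60137189637294)), (np.float64(-115.72468167308516), np.float64(-59.215272375930894)), (np.float64(139.645286589898), np.float64(-58.13625302551563))]
```

Emit:
step_arm --deltas '[-3.4,31.4,-20,0,20,-3.4,31.4,-40,0,20,-3.4,31.4,-50,0,20,-3.4,31.4,-50,0,20,-3.4,31.4,-50,0,20,0,0,-40,0,20,0,0,0,0,20,0,0,0,0,20,0,0,0,0,20,0,0,0,0,20]'

```text
time: 6.5
tool_pos: [514.2, 297.0, 101.3]
tcp_rot: [3.139, -0.002, 1.341]
contact_force: [0.6, -0.3, -2.5]
grip_width: 44.8
finger_force: 30.0
```

Run:
```python
from h import *
o=get_obs();print(o["tool_pos"],np.degrees(o["tcp_rot"]),o["contact_force"])
im=capture("scene"); cv2.imwrite("s2_raw.png",im[:,:,::-1])
cv2.imwrite("pics/s2.png",cv2.resize(im[110:260,250:450,::-1],(800,600),interpolation=cv2.INTER_CUBIC))
```

```text
[514.18931109 296.95762637 101.31278122] [ 1.79871468e+02 -9.05894203e-02  7.68152293e+01] [ 0.64204217 -0.26433825 -2.49729118]
```

View pics/s2.png

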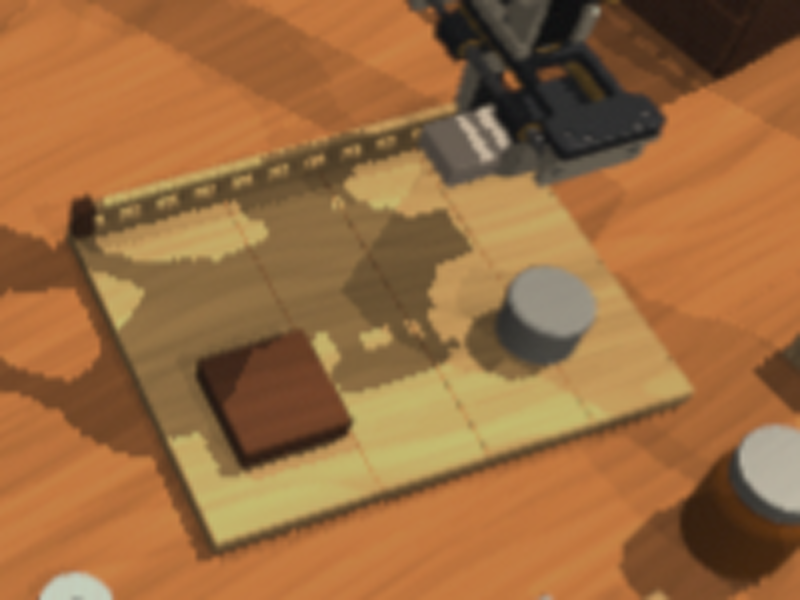

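The scene crop (4x, offset 250,110) shows the tin top centred at (551,298), riser top corners at (199,374), (302,332), (350,420), (244,462), and board back corners at (691,390) and (213,545). I'll use it as a cross-check.

Run:
```python
from h import *
g=lambda uv,z: ray("scene",(np.array(uv)+.5)/4-.5+[250,110],z)[:,:2]
print("corners L,R",g([(691,390),(213,545)],18))
print("tin",g([(551,298)],58)); q=g([(199,374),(302,332),(350,420),(244,460)],42);print("riser",q.mean(0),q)
ga=g([(90,236),(420,148)],18); print("gate foot inner",ga)
```

```text
corners L,R [[710.84797633 329.3012767 ]
 [628.30176928 -19.34938425]]
tin [[616.53869766 273.06401347]]
riser [569.83449318  72.01198772] [[529.22886328  40.04102719]
 [539.73611075 120.39380926]
 [612.0192628  102.64940828]
 [598.35373586  24.96370617]]
gate foot inner [[377.2055669   55.95394876]
 [443.07040941 319.68930842]]
```

Emit:
step_arm --deltas '[0,0,-30,0,20,0,0,-25,0,20,0,0,-15,0,20,0,0,-7,0,20,0,0,-1,0,20,0,0,0,0,20,0,0,0,0,58,0,0,0,0,58,0,0,0,0,58,0,0,0,0,58]'

```text
time: 7.8
tool_pos: [513.5, 297.0, 21.7]
tcp_rot: [3.141, -0.0, 1.341]
contact_force: [-0.8, 1.0, 0.0]
grip_width: 58.1
finger_force: 0.0
```

Emit:
step_arm --deltas '[0,0,60,0,58,0,0,60,0,58,-4,-55,30,-9,58,-4,-55,0,-9,58,-4,-55,0,-9,58,-4,-55,0,-9,58,-4,-55,0,-9,58,-4,-55,0,-9,52,-4,-55,0,0,52,-4,-55,0,0,52]'

```text
time: 9.05
tool_pos: [481.2, -144.6, 171.8]
tcp_rot: [3.141, -0.001, 0.399]
contact_force: [1.6, 0.1, 0.2]
grip_width: 52.1
finger_force: 0.0
```

Emit:
step_arm --deltas '[-4,-55,0,0,52,-4,-55,0,0,52,-4,-55,0,0,52,-3,-50,0,0,52,0,0,0,0,52,0,0,0,0,52,0,0,0,0,52,0,0,0,0,52,0,0,0,0,52,0,0,0,0,52]'

```text
time: 10.3
tool_pos: [466.5, -357.5, 171.7]
tcp_rot: [3.141, -0.0, 0.399]
contact_force: [0.1, -0.6, -0.5]
grip_width: 52.1
finger_force: 0.0
```

Run:
```python
from seg import *
import pickle
o=get_obs();print(o["tool_pos"],np.degrees(o["tcp_rot"]))
p=camera_params("wrist"); im=capture("wrist")[:,:,::-1].copy(); cv2.imwrite("w3_raw.png",im);pickle.dump(p,open("w3.pkl","wb"))
H,S,V=cv2.split(cv2.cvtColor(im,cv2.COLOR_BGR2HSV)); gm=((H>40)&(H<90)&(S>60)).astype(np.uint8)
ch=blob(gm,[0,0,512,384]); print(len(ch),ch.min(0),ch.max(0)); print("chock@15",rect(ray("w",ch,15,p)[:,:2]),"@20",rect(ray("w",ch,20,p)[:,:2]))
cv2.imwrite("pics/w3.png",cv2.resize(im,(800,600)))
```

```text
[ 466.54397668 -357.51802472  171.70471508] [ 1.79990068e+02 -2.22041675e-03  2.28702088e+01]
91 [245. 163.] [269. 184.]
chock@15 (array([ 469.3, -358.1]), [23.8, 26.6], np.float32(115.7)) @20 (array([ 470.3, -357.6]), [23.4, 26.2], np.float32(115.7))
```

View pics/w3.png

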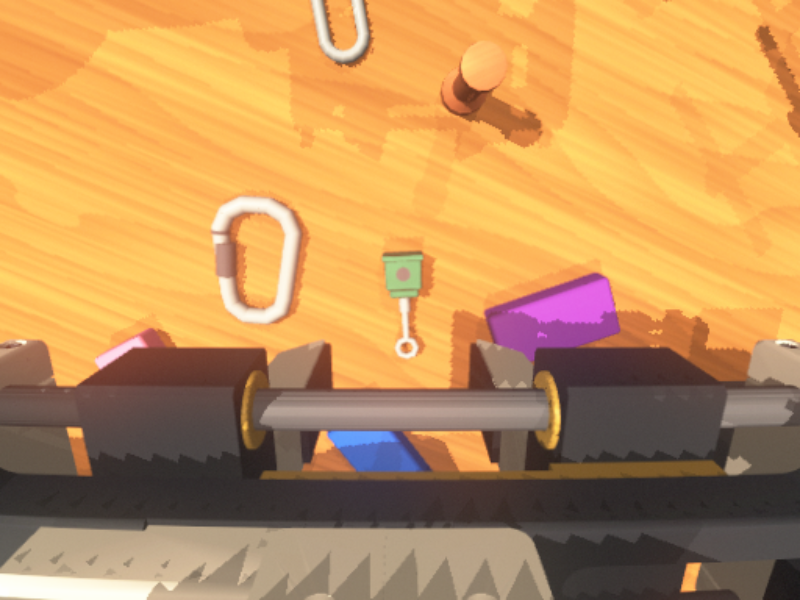

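The chock head is at (402,274), its stem points straight down so it lines up with the tool, and the fingers clear the purple slab. I'll grasp it.

Emit:
step_arm --deltas '[2,-0.7,-50,1,52,0,0,-50,0,52,0,0,-40,0,52,0,0,-20,0,52,0,0,-8,0,52,0,0,0,0,52,0,0,0,0,5,0,0,0,0,5,0,0,0,0,5,0,0,0,0,5]'

```text
time: 11.6
tool_pos: [468.6, -358.7, 4.2]
tcp_rot: [3.141, -0.0, 0.416]
contact_force: [0.1, 0.8, 4.3]
grip_width: 25.7
finger_force: 29.7
```

Emit:
step_arm --deltas '[0,0,0,0,5,0,0,50,0,5,0,0,60,0,5,0,40,40,0,5,4,55,20,0,5,4,55,0,0,5,4,55,0,0,5,4,55,0,9,5,4,55,0,9,5,4,55,0,9,5]'

```text
time: 12.85
tool_pos: [492.2, 13.3, 173.5]
tcp_rot: [3.142, 0.0, 0.892]
contact_force: [0.8, 0.5, 0.2]
grip_width: 25.8
finger_force: 29.7
```

Emit:
step_arm --deltas '[2,40,20,9,5,2,40,20,9,5,2,40,0,7,5,2,40,0,0,5,2,40,0,0,5,0,0,0,0,5,0,0,0,0,5,0,0,0,0,5,0,0,0,0,5,0,0,0,0,5]'

```text
time: 14.1
tool_pos: [502.5, 211.0, 213.7]
tcp_rot: [3.141, -0.0, 1.323]
contact_force: [-0.4, -0.9, -0.0]
grip_width: 25.8
finger_force: 29.8
```

Run:
```python
from seg import *
import pickle
o=get_obs();print(o["tool_pos"],np.degrees(o["tcp_rot"]))
p=camera_params("wrist"); im=capture("wrist")[:,:,::-1].copy(); cv2.imwrite("w4_raw.png",im);pickle.dump(p,open("w4.pkl","wb"))
cv2.imwrite("pics/w4.png",cv2.resize(im,(800,600)))
H,S,V=cv2.split(cv2.cvtColor(im,cv2.COLOR_BGR2HSV)); 
st=blob(((S<60)&(V>150)).astype(np.uint8),[0,0,512,200]); print("largest white",st.min(0),st.max(0),rect(ray("w",st,40,p)[:,:2]))
```

```text
[502.54054831 210.96331701 213.72022918] [ 1.79985729e+02 -2.90558259e-03  7.57917657e+01]
largest white [226.  53.] [266. 136.] (array([514.4, 296.8]), [43.0, 87.6], np.float32(76.9))
```

View pics/w4.png

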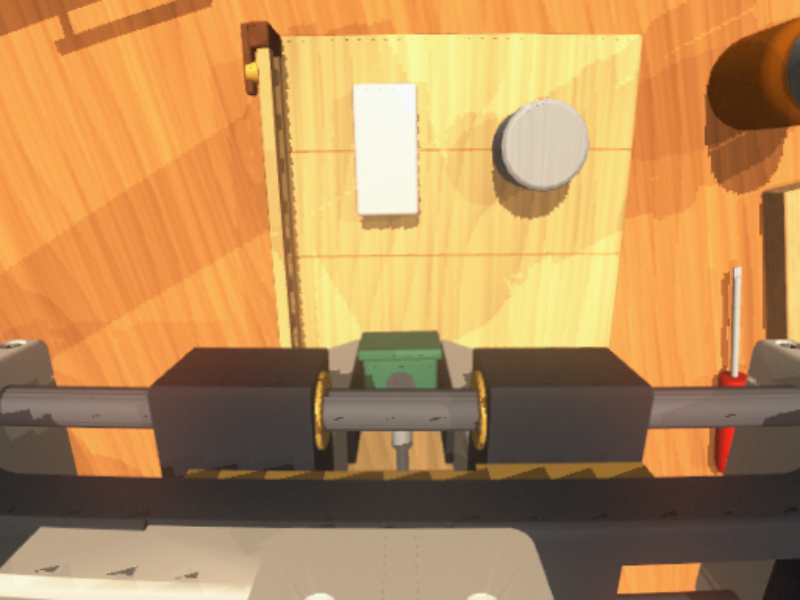

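The stone is placed well at (386,149), square to the gate, with the tin at (545,144). The chock is held head-on with its stem trailing. Now I'll lay it on the stone.

Emit:
step_arm --deltas '[4,28,0,1,5,4,28,-10,0,5,4,30,-40,0,5,0,0,-50,0,5,0,0,-40,0,5,0,0,-20,0,5,0,0,-6,0,5,0,0,-2,0,5,0,0,0,0,5,0,0,0,0,5]'

```text
time: 15.4
tool_pos: [514.9, 297.7, 46.6]
tcp_rot: [3.14, -0.001, 1.341]
contact_force: [0.0, 0.0, -0.8]
grip_width: 25.8
finger_force: 29.8
```

Emit:
step_arm --deltas '[0,0,-0.5,0,5,0,0,0,0,5,0,0,0,0,46,0,0,0,0,46,0,0,0,0,46,0,0,0,0,46,0,0,30,0,46,0,0,50,0,46,0,0,60,0,46,-4,-20,30,0,46]'

```text
time: 16.65
tool_pos: [511.4, 278.5, 218.7]
tcp_rot: [3.137, -0.003, 1.343]
contact_force: [-0.5, -0.5, 0.4]
grip_width: 46.2
finger_force: 0.0
```

Emit:
step_arm --deltas '[0,-40,0,0,60,0,-30,0,0,60,0,0,0,0,60,0,0,0,0,60,0,0,0,0,60,0,0,0,0,60,0,0,0,0,60,0,0,0,0,60,0,0,0,0,60,0,0,0,0,60]'

```text
time: 17.9
tool_pos: [510.4, 207.5, 215.1]
tcp_rot: [3.141, -0.0, 1.341]
contact_force: [-0.3, -0.4, -0.2]
grip_width: 60.2
finger_force: 0.0
```

Run:
```python
from seg import *
s=1.5625
import pickle
q=pickle.load(open("w4.pkl","rb")); print("tin w4",ray("w",(np.array([[545,144]])+.5)/s-.5,58,q))
o=get_obs();print(o["tool_pos"],np.degrees(o["tcp_rot"]))
p=camera_params("wrist"); im=capture("wrist")[:,:,::-1].copy()
cv2.imwrite("pics/w5.png",cv2.resize(im[20:250,120:430],(800,594)))
H,S,V=cv2.split(cv2.cvtColor(im,cv2.COLOR_BGR2HSV)); gm=((H>40)&(H<90)&(S>60)).astype(np.uint8)
ch=blob(gm,[0,0,512,220]); print("chock@58",ch.min(0),ch.max(0),rect(ray("w",ch,58,p)[:,:2]))
sh=ray("w",(np.array([[545,144]])+.5)/s-.5,58,p)
```

```text
tin w4 [[618.54461327 274.05570929  58.        ]]
[510.42296852 207.48393378 215.12454251] [ 1.79992459e+02 -1.31813227e-03  7.68409807e+01]
chock@58 [226.  79.] [253. 109.] (array([514.4, 296.1]), [27.8, 30.0], np.float32(76.7))
```

View pics/w5.png

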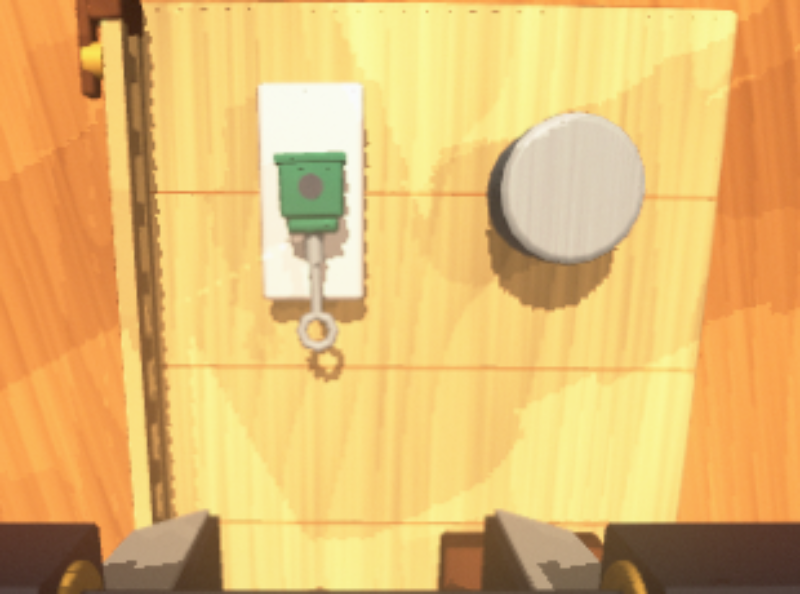

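The chock is flat and centred on the stone at (311,190) in the crop. Next, the setter.

Emit:
step_arm --deltas '[7.8,-50.4,0,0,91.8,7.8,-50.4,0,0,91.8,7.8,-50.4,0,0,91.8,7.8,-50.4,0,0,91.8,7.8,-50.4,0,0,91.8,7.8,-50.4,0,0,91.8,7.8,-50.4,0,0,91.8,7.8,-50.4,0,0,91.8,7.8,-50.4,0,0,91.8,7.8,-50.4,0,0,91.8]'

```text
time: 19.2
tool_pos: [588.5, -298.2, 215.1]
tcp_rot: [3.141, -0.0, 1.341]
contact_force: [0.9, -0.5, 0.3]
grip_width: 91.7
finger_force: 0.0
```

Run:
```python
from seg import *
import pickle
o=get_obs();print(o["tool_pos"],np.degrees(o["tcp_rot"]))
t=capture("top")[:,:,::-1].copy(); u,v=proj("top",[[596,-348,86]])[0]; print(u,v)
s=capture("scene")[:,:,::-1].copy(); u2,v2=proj("scene",[[596,-348,5]])[0]; print(u2,v2, proj("scene",[[596,-348,86]])[0])
c=lambda im,u,v:cv2.resize(im[int(v)-25:int(v)+25,int(u)-25:int(u)+25],(400,400),interpolation=cv2.INTER_CUBIC)
cv2.imwrite("pics/c6.png",np.hstack([c(t,u,v),c(s,u2,v2)]))
```

```text
[ 588.46883423 -298.22815254  215.13918754] [ 1.79983473e+02 -4.08402735e-03  7.68327220e+01]
352.2288340290497 133.89821946160072
182.97754377089746 305.8347670948813 [177.34541495 294.21958695]
```

View pics/c6.png

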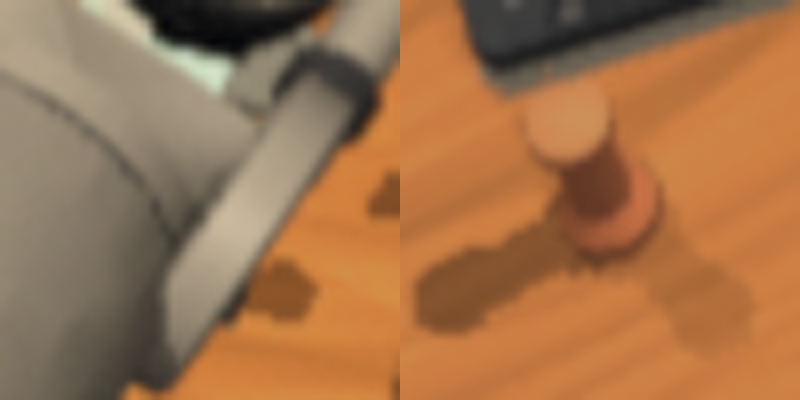

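The scene crop puts the setter head at (170,122) and its foot at (210,205), which matches (596,-348) to within about 2 mm. The arm hides it in the top view. I'll grasp it.

Emit:
step_arm --deltas '[4,-25,0,0,91.8,4,-25,0,0,91.8,0,0,-10,0,91.8,0,0,-40,0,91.8,0,0,-50,0,91.8,0,0,-50,0,91.8,0,0,-25,0,91.8,0,0,-9,0,91.8,0,0,0,0,91.8,0,0,0,0,91.8]'

```text
time: 20.55
tool_pos: [597.2, -346.8, 32.8]
tcp_rot: [3.139, 0.001, 1.341]
contact_force: [-0.3, 1.0, 0.0]
grip_width: 91.7
finger_force: 0.0
```

Emit:
step_arm --deltas '[0,0,0,0,5,0,0,0,0,5,0,0,0,0,5,0,0,0,0,5,0,0,0,0,5,0,0,0,0,5,0,0,0,0,5,0,0,0,0,5,0,0,30,0,5,0,0,50,0,5]'

```text
time: 21.8
tool_pos: [595.1, -345.5, 109.3]
tcp_rot: [-3.136, -0.002, 1.341]
contact_force: [0.8, -0.7, -0.7]
grip_width: 20.2
finger_force: 30.0
```

Grip width is 20.2 mm where 18 was expected, so I'll look before going on.

Emit:
step_arm --deltas '[0,0,60,0,5,0,0,40,0,5,0,0,0,0,5,0,0,0,0,5,0,0,0,0,5,0,0,0,0,5,0,0,0,0,5,0,0,0,0,5,0,0,0,0,5,0,0,0,0,5]'

```text
time: 23.05
tool_pos: [596.4, -346.5, 211.2]
tcp_rot: [3.141, 0.0, 1.341]
contact_force: [-0.2, -0.1, -1.2]
grip_width: 19.9
finger_force: 30.0
```

Run:
```python
from seg import *
o=get_obs();print(o["tool_pos"],np.degrees(o["tcp_rot"]),o["grip_width"],o["finger_force"])
s=capture("scene")[:,:,::-1].copy(); u,v=proj("scene",[o["tool_pos"]])[0]; print(u,v)
u=int(max(u,50));v=int(v)
a=cv2.resize(s[v-50:v+50,u-50:u+50],(400,400),interpolation=cv2.INTER_CUBIC)
w=capture("wrist")[:,:,::-1]; b=cv2.resize(w[200:350,180:330],(400,400),interpolation=cv2.INTER_CUBIC)
cv2.imwrite("pics/c7.png",np.hstack([a,b]))
```

```text
[ 596.40809956 -346.51400135  211.18591514] [1.79989388e+02 3.57038426e-03 7.68412341e+01] 19.917348141199025 30.01050636463333
167.35706359407214 271.76832245144004
```

View pics/c7.png

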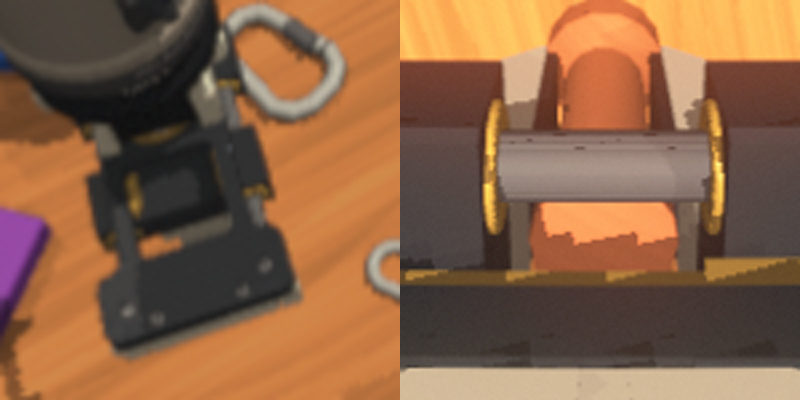

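The setter is in the grip between the pads at crop (603,90), foot up-image and head at (605,235). I'll check its tilt by comparing the foot and head outlines with what upright would give.

Run:
```python
from seg import *
o=get_obs(); p=camera_params("wrist"); w=capture("wrist")[:,:,::-1].copy(); T=o["tool_pos"]; a=np.linspace(0,2*np.pi,73)
yaw=o["tcp_rot"][2]; ex=np.array([np.cos(yaw),np.sin(yaw),0]); ey=np.array([-ex[1],ex[0],0])
def ring(r,h,off=0): X=T+[0,0,-32+h]+off*ex+np.outer(np.cos(a),ex)*r+np.outer(np.sin(a),ey)*r; return proj("w",X,p)
for off in(-4,0,4):
    for r,h in((15,0),(15,14),(12,72),(12,86)):
        q=ring(r,h,off); print(off,h,"u",q[:,0].min().round(1),q[:,0].max().round(1),"v",q[:,1].min().round(1),q[:,1].max().round(1))
v=w.copy(); 
for off,c in((0,(255,0,0)),):
    for r,h in((15,0),(15,14),(12,72),(12,86)): cv2.polylines(v,[ring(r,h,off).round().astype(int)],True,c,1)
cv2.imwrite("pics/c8.png",np.hstack([cv2.resize(x[180:320,190:320],(400,430),interpolation=cv2.INTER_NEAREST) for x in (w,v)]))
```

```text
-4 0 u 233.7 276.4 v 200.6 240.5
-4 14 u 232.2 277.8 v 207.3 249.6
-4 72 u 228.9 280.4 v 255.3 300.3
-4 86 u 225.9 283.0 v 271.9 320.7
0 0 u 233.6 276.5 v 195.1 235.3
0 14 u 232.0 277.9 v 201.4 244.1
0 72 u 228.6 280.6 v 247.3 293.2
0 86 u 225.6 283.3 v 263.2 313.0
4 0 u 233.5 276.6 v 189.5 230.2
4 14 u 231.9 278.1 v 195.4 238.7
4 72 u 228.4 280.8 v 239.2 285.9
4 86 u 225.3 283.6 v 254.3 305.1
```

View pics/c8.png

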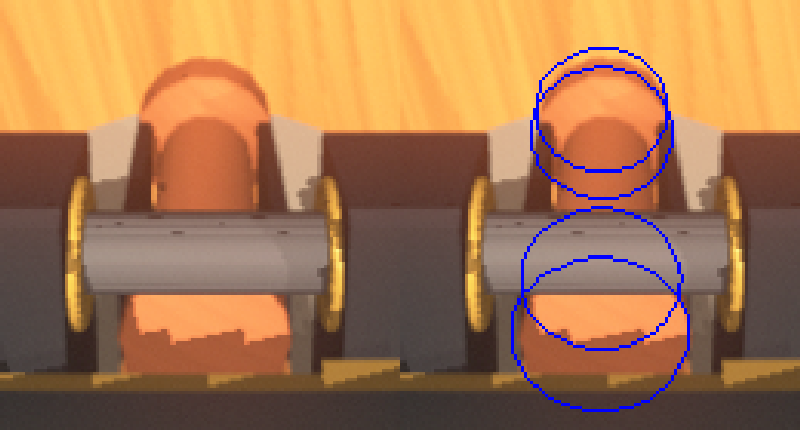

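The foot and head outlines shift together by about 2.5 mm towards tool -x, so the setter is upright. I'll carry it to the board and view the riser on the way.

Emit:
step_arm --deltas '[-6,41,0,0,5,-6,41,0,0,5,-6,41,0,0,5,-6,41,0,0,5,-6,41,0,0,5,-6,41,0,0,5,-6,41,0,0,5,-6,41,0,0,5,0,0,0,0,5,0,0,0,0,5]'

```text
time: 24.45
tool_pos: [548.7, -18.9, 211.4]
tcp_rot: [3.141, 0.0, 1.342]
contact_force: [0.4, -0.8, -2.4]
grip_width: 20.5
finger_force: 30.0
```

Emit:
step_arm --deltas '[0,0,0,0,5,0,0,0,0,5,0,0,0,0,5,0,0,0,0,5,0,0,0,0,5,0,0,0,0,5,0,0,0,0,5,0,0,0,0,5,0,0,0,0,5,0,0,0,0,5]'

```text
time: 25.7
tool_pos: [548.4, -18.5, 211.1]
tcp_rot: [3.142, 0.0, 1.341]
contact_force: [0.3, 0.5, -1.4]
grip_width: 20.4
finger_force: 30.0
```

Run:
```python
from seg import *
import pickle
o=get_obs();print(o["tool_pos"],np.degrees(o["tcp_rot"]))
p=camera_params("wrist"); im=capture("wrist")[:,:,::-1].copy(); cv2.imwrite("w6_raw.png",im);pickle.dump(p,open("w6.pkl","wb"))
cv2.imwrite("pics/w6.png",cv2.resize(im,(800,600)))
H,S,V=cv2.split(cv2.cvtColor(im,cv2.COLOR_BGR2HSV))
m=((V<130)&(S>80)).astype(np.uint8); ri=blob(m,[150,40,420,190]); print(ri.min(0),ri.max(0),rect(ray("w",ri,42,p)[:,:2]))
```

```text
[548.41371219 -18.49974964 211.10461666] [1.79995756e+02 1.90325682e-03 7.68446782e+01]
[410.  83.] [416. 160.] (array([733.7,  -2.1]), [6.8, 85.4], np.float32(84.5))
```

View pics/w6.png

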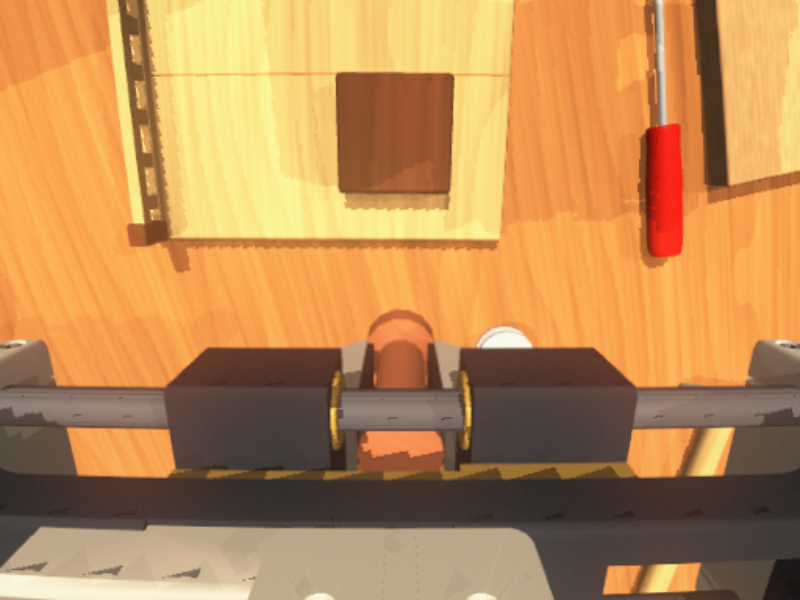

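The riser top's corners are (337,72), (453,74), (450,191), (340,191), and the board's back-right corner is (499,239).

Run:
```python
from h import *
import pickle
p=pickle.load(open("w6.pkl","rb")); g=lambda uv,z: ray("w",(np.array(uv)+.5)/1.5625-.5,z,p)[:,:2]
q=g([(337,72),(453,74),(450,191),(340,191)],42); r=q.mean(0); print(q,r)
print("corner",g([(499,239)],18)); t=np.array([618.3,273.7]); print("mid",(r+t)/2,np.linalg.norm(t-r))
```

```text
[[539.05618335 123.68874233]
 [614.18579695 104.7542589 ]
 [596.60165314  29.96738855]
 [520.8392633   47.7498945 ]] [567.67072419  76.54007107]
corner [[628.81494111 -16.16449419]]
mid [592.98536209 175.12003553] 203.55677622083542
```

Emit:
step_arm --deltas '[9,39,0,0,5,9,39,0,0,5,9,39,0,0,5,9,39,0,0,5,9,39.5,0,0,5,0,0,-20,0,5,0,0,-40,0,5,0,0,-40,0,5,0,0,-30,0,5,0,0,-15,0,5]'

```text
time: 27.0
tool_pos: [592.6, 176.8, 64.3]
tcp_rot: [-3.139, 0.001, 1.341]
contact_force: [-0.5, 0.5, -1.4]
grip_width: 20.0
finger_force: 30.0
```

Emit:
step_arm --deltas '[0,0,-8,0,5,0,0,-4,0,5,0,0,-3,0,5,0,0,-1.5,0,5,0,0,0,0,5,0,0,0,0,5,0,0,0,0,5,0,0,0,0,5,0,0,0,0,5,0,0,0,0,5]'

```text
time: 28.25
tool_pos: [593.4, 177.0, 49.6]
tcp_rot: [-3.142, 0.0, 1.341]
contact_force: [-0.5, -0.7, -1.3]
grip_width: 20.6
finger_force: 30.0
```

Emit:
step_arm --deltas '[0,0,-0.7,0,5,0,0,0,0,5,0,0,-0.7,0,5,0,0,0,0,5,0,0,0,0,5,0,0,0,0,5,0,0,0,0,5,0,0,0,0,5,0,0,0,0,5,0,0,0,0,5]'

```text
time: 29.5
tool_pos: [593.9, 177.2, 49.0]
tcp_rot: [3.14, -0.001, 1.341]
contact_force: [-1.5, -0.0, 5.9]
grip_width: 20.6
finger_force: 29.9
```

The setter is on the board. I'll release it, rise, and head to the pear.

Emit:
step_arm --deltas '[0,0,0,0,30,0,0,0,0,70,0,0,0,0,70,0,0,0,0,70,0,0,20,0,70,0,0,50,0,70,0,0,60,0,70,0,0,50,0,70,-10,-40,0,-9,91.8,-16,-45,0,-9,91.8]'

```text
time: 30.75
tool_pos: [567.4, 91.5, 228.7]
tcp_rot: [3.14, -0.001, 1.023]
contact_force: [0.2, -0.5, 0.1]
grip_width: 85.7
finger_force: 0.0
```

Emit:
step_arm --deltas '[-17,-45,0,-9,91.8,-17,-45,0,-9,91.8,-17,-45,0,-9,91.8,-17,-45,0,-9,91.8,-17,-45,0,-4,91.8,-17,-45,0,0,91.8,-17,-45,0,0,91.8,-15,-35,-40,0,91.8,0,0,0,0,91.8,0,0,0,0,91.8]'

```text
time: 32.0
tool_pos: [433.7, -257.8, 188.6]
tcp_rot: [3.142, -0.0, 0.329]
contact_force: [-0.2, -0.3, -0.2]
grip_width: 91.6
finger_force: 0.0
```

Run:
```python
from seg import *
o=get_obs();print(o["tool_pos"],np.degrees(o["tcp_rot"]),o["dq"].round(3))
p=camera_params("wrist"); im=capture("wrist")[:,:,::-1].copy()
a=cv2.resize(im,(512,384))
sc=capture("scene")[:,:,::-1]; b=cv2.resize(sc[120:240,260:420],(512,384),interpolation=cv2.INTER_CUBIC)
cv2.imwrite("pics/w7.png",cv2.resize(np.vstack([a,b]),(400,600)))
H,S,V=cv2.split(cv2.cvtColor(im,cv2.COLOR_BGR2HSV))
pe=blob((S<110).astype(np.uint8),[150,60,360,215]); print(pe.min(0),pe.max(0),rect(ray("w",pe,6,p)[:,:2]))
```

```text
[ 433.74348569 -257.7701118   188.63337596] [ 1.79996723e+02 -2.52065516e-02  1.88221520e+01] [ 0.022 -0.015 -0.012 -0.002  0.    -0.   ]
[229. 132.] [283. 208.] (array([ 433.8, -257.6]), [63.9, 93.1], np.float32(18.8))
```

View pics/w7.png

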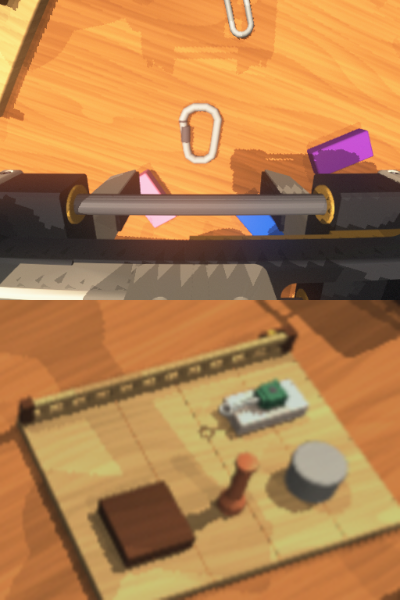

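The scene inset shows the setter standing midway between riser and tin at (238,485), with the chock on the stone. The pear is at (201,133) in the wrist inset and centred under the tool. I'll grasp it.

Emit:
step_arm --deltas '[0,0.2,-50,0,91.8,0,0,-50,0,91.8,0,0,-50,0,91.8,0,0,-25,0,91.8,0,0,-9,0,91.8,0,0,-2,0,91.8,0,0,0,0,91.8,0,0,0,0,45,0,0,0,0,45,0,0,0,0,45]'

```text
time: 33.35
tool_pos: [433.5, -257.9, 2.5]
tcp_rot: [3.141, -0.0, 0.329]
contact_force: [-0.3, 0.3, 0.3]
grip_width: 66.3
finger_force: 0.0
```

Emit:
step_arm --deltas '[0,0,0,0,45,0,0,0,0,45,0,0,0,0,45,0,0,20,0,45,0,0,40,0,45,0,0,50,0,45,0,0,60,0,45,0,0,20,0,45,0,0,0,0,45,0,0,0,0,45]'

```text
time: 34.6
tool_pos: [432.7, -257.2, 190.6]
tcp_rot: [-3.139, 0.002, 0.329]
contact_force: [-0.2, 0.8, -1.6]
grip_width: 58.8
finger_force: 29.8
```

Run:
```python
from h import *
o=get_obs();print(o["tool_pos"],o["grip_width"],o["finger_force"])
im=capture("wrist")[:,:,::-1]; cv2.imwrite("pics/w8.png",cv2.resize(im[120:340,130:390],(520,440)))
```

```text
[ 432.6603555  -257.2440837   190.61183141] 58.803849976683075 29.7663813829422
```

View pics/w8.png

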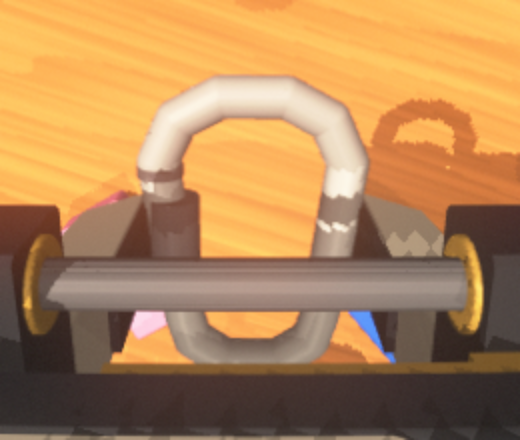

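The pear is held level across its middle: grip 58.8 mm, wide end forward at (255,95). I'll take it to the riser.

Emit:
step_arm --deltas '[16.8,41.6,0,7.2,45,16.8,41.6,0,7.2,45,16.8,41.6,0,7.2,45,16.8,41.6,0,7.2,45,16.8,41.6,0,7.2,45,16.8,41.6,0,7.2,45,16.8,41.6,0,7.2,45,16.9,41.3,0,7.3,45,0,0,0,0,45,0,0,0,0,45]'

```text
time: 35.9
tool_pos: [567.1, 74.3, 190.7]
tcp_rot: [-3.139, 0.001, 1.335]
contact_force: [1.0, -1.1, -1.0]
grip_width: 59.5
finger_force: 29.8
```

Emit:
step_arm --deltas '[0,0,-30,0,45,0,0,-50,0,45,0,0,-40,0,45,0,0,-15,0,45,0,0,-8,0,45,0,0,-3,0,45,0,0,-1,0,45,0,0,0,0,45,0,0,0,0,45,0,0,0,0,45]'

```text
time: 37.15
tool_pos: [568.0, 74.8, 45.5]
tcp_rot: [3.141, -0.0, 1.336]
contact_force: [0.9, 0.4, -0.9]
grip_width: 59.1
finger_force: 29.8
```

Emit:
step_arm --deltas '[0,0,-0.7,0,45,0,0,-0.3,0,45,0,0,0,0,45,0,0,0,0,60,0,0,0,0,72,0,0,0,0,72,0,0,0,0,72,0,0,0,0,72,0,0,20,0,72,0,0,50,0,72]'

```text
time: 38.4
tool_pos: [566.2, 74.6, 112.7]
tcp_rot: [-3.136, 0.001, 1.336]
contact_force: [-0.4, -0.7, 0.3]
grip_width: 72.0
finger_force: 0.0
```

Emit:
step_arm --deltas '[0,0,50,0,72,-10,-40,50,0,72,-10,-50,0,0,72,-10,-50,0,0,72,-10,-50,0,0,72,-10,-50,0,0,72,-10,-50,0,0,72,0,-30,0,0,72,0,0,0,0,72,0,0,0,0,72]'

```text
time: 39.65
tool_pos: [508.2, -243.2, 212.3]
tcp_rot: [-3.141, -0.001, 1.336]
contact_force: [-0.7, -0.5, 0.5]
grip_width: 72.0
finger_force: 0.0
```

Run:
```python
from h import *
o=get_obs();print(o["tool_pos"],o["time"])
s=capture("scene")[:,:,::-1]; t=capture("top")[:,:,::-1]
cv2.imwrite("f_t.png",t)
cv2.imwrite("pics/f.png",np.hstack([cv2.resize(s[110:260,260:430],(400,353),interpolation=cv2.INTER_CUBIC),cv2.resize(t[90:222,95:245],(400,353),interpolation=cv2.INTER_CUBIC)]))
T=lambda X:(proj("top",[X])[0]).round(1)
print("riser",T([568,75,48]),"setter",T([593,174.5,104]))
```

```text
[ 508.16726339 -243.18327244  212.26249042] 39.65
riser [208.  143.9] setter [172.1 129.4]
```

View pics/f.png

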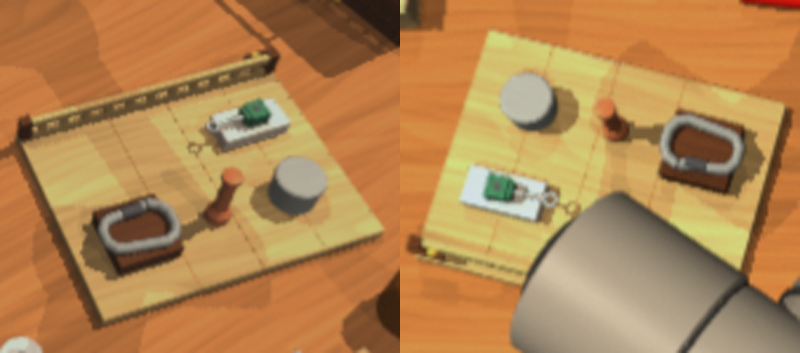

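The crops show the pear on the riser at (138,228) left and (702,148) right, the setter between riser and tin, and the chock on the stone. I'll check the numbers.

Run:
```python
from seg import *
T=cv2.imread("f_t.png"); inv=lambda x,y,x0,y0,sx,sy:((x+.5)*sx-.5+x0,(y+.5)*sy-.5+y0)
t=lambda x,y: inv(x-400,y,95,90,150/400,132/353); s=lambda x,y: inv(x,y,260,110,170/400,150/353)
print("setter foot", ray("top",[t(617,131)],25)[0,:2],ray("scene",[s(218,211)],25)[0,:2])
print("setter head", ray("top",[t(606,107)],104)[0,:2],ray("scene",[s(232,178)],104)[0,:2])
print("pear", ray("top",[t(702,148)],48)[0,:2],ray("scene",[s(139,228)],48)[0,:2])
H,S,V=cv2.split(cv2.cvtColor(T,cv2.COLOR_BGR2HSV))
x=blob(((S<90)&(V>90)).astype(np.uint8),[190,128,228,162]); print("pear mask",rect(ray("top",x,48)[:,:2]))
print("stone",ray("top",[t(504,194)],40)[0,:2])
```

```text
setter foot [589.12515773 175.02307193] [590.51095073 179.47446026]
setter head [592.14815835 174.83264512] [595.75013298 171.84861629]
pear [564.46364973  75.1329904 ] [568.65213386  74.25750622]
pear mask (array([566.2,  76.6]), [64.0, 93.4], np.float32(72.1))
stone [509.30722281 294.72629728]
```

```bash
python3 -c "
from plant import *
print(close_job())"
```

```text
the job is handed in; nothing more can be done
None
```

The job is handed in: by the last camera check the pear is on the riser, the setter stands midway, the stone lies in front of the tin with the chock centred on it, and everything is released; no verdict was returned.

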